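Lock the filament dry box

ROBOT

A 6-joint arm with a two-finger parallel gripper is mounted at the origin on the work surface. World frame = base frame: x ahead of the robot, y to its left, z up, the work surface at z = 0. Lengths are in mm, angles in rad, forces in N, time in s.
With the tool pointing down it reaches from about 275 to 750 mm from the base axis. Payload 10.2 kg.
Tool frame: the origin (TCP) lies on the centre line of the jaws, within the pads' length; the fingertips stand 11 mm ahead of it and the grasp point (between the pads) lies 8 mm behind it (r.finger_overhang is the distance from the TCP to the fingertips, in mm); z points along the fingers, y is the line along which they close (so a half turn about z gives the same grasp; the last joint's range is limited). The gripper opens to 85 mm and grips with 20 to 120 N. Pads are 22 mm wide; open, the fingers measure 114 mm over their backs; the gripper's body (76 mm by 85 mm) begins 54 mm behind the grasp point. The pads swing forward as they close: fully open they stand 13 mm farther back than shut.
Start: joints at [1.072, 0.313, 1.498, -0, 1.331, -0.223], TCP at [142.979, 505.162, 242.294] pointing down, gripper open.
Joint ranges: [-2.94, 2.94], [-0.97, 2.17], [0.19, 2.56], [-1.23, 4.37], [0.02, 3.11], [-2.88, 2.88]. Speed limits (rad/s): [2.39, 2.39, 3.01, 3.14, 3.14, 3.14].

INTERFACE

Orientations are given as a 3x3 rotation matrix whose columns are the frame's x, y, z axes.
In Python, from cell import readout, viewer, r gives the robot as it stands. The module is installed in compiled form; this text tells all that it offers.
- The arm moves only by the tool send_rows, never from a script. Its argument "targets" is a list of rows, each a list of 5 numbers: the finger opening in cm, from 0 to 8.54, then the shift along the world's x, y, z in cm, then the turn about the world's z in degrees. A call has 1 to 8 rows; each row is the pose to reach, as a shift and turn from the pose commanded when the call began; what a row does not reach only later rows make up. A row lasts 1/12 s, in which the tool goes at most 41.7 mm and 7.16 degrees, less where a joint would pass 70% of its speed; a pose out of reach is approached as far as the arm can. A call with a gripper value outside its range is refused whole. The fingers move at their own pace and stop on an object; "force" is the grip in N (left out, the last holds). Time passes only in rows, so rows that repeat a pose let the fingers close. It gives the time, the measured TCP pose, the force, the opening and the grip force at its end, in the units of the state.
- readout.get_state(): the state, without advancing time (a new reading comes with each control period).
- viewer.capture(name): name is "scene" or "side" or "wrist"; returns (picture, depth): 480x640x3 uint8, red, green, blue; 480x640 float32, mm along the optical axis (not along the pixel's ray), 0 where there is no reading.
- viewer.camera_info(name): a dict with "mtx" (3x3 intrinsics, pixels), "dist" ([k1, k2, p1, p2, k3] as OpenCV has them; the pictures are not rectified), "world_to_cam" (4x4, takes a point from world to camera coordinates); the wrist camera has in their place "T_tool_cam" (4x4, takes a point from camera to tool coordinates, whose origin is the TCP and whose axes are the flange's). Camera axes: x right, y down, z forward; pixel columns grow to the right and rows downward; lengths in mm; the calibration is good to about 2 mm. A picture is of the moment at which its call begins: read the wrist's pose just before it. camera_info takes no time and is no camera call.
- r.close_job(): hands the job in; it is judged then, once.
The state is a dict: "time_s": time; "joint_positions": joint angles; "qd": joint speeds; "joint_torque": joint torques, N m; "tool_pos": TCP position; "tcp_rot": TCP orientation; "wrist_force": force on the tool from outside, world axes, zero at the start; "wrist_torque": the same for the moment, N m; "finger_gap": finger opening in mm; "gripper_force": force on a finger pad.
Only numpy, scipy, OpenCV 4.12 (cv2) and the standard library are available. Lean on these libraries where they do the work, as an engineer would, in place of code of your own. Each camera call takes 0.05 s, during which the arm holds its last target. There are 200 camera calls.

TASK

Lock the lid of the filament dry box: with the fingertips, push the black peg on the orange disc round until the slot in the disc lines up with the steel bar, then push the bar by its yellow tab through the slot and fully home in the keeper on the far side. Only push: do not lift the bar, and leave the other things on the lid and on the bench where they are. Finish with the hand clear of everything.

Things in the scene. Friction and masses are not known exactly. Their poses are not given: they have to be found in the camera images.
- drybox: dark grey dry box with a lighter grey lid, 311 x 256 x 90 mm high, fixed to the bench. Origin: on the bench (height 0) straight below the disc's axis. x: level, the way the bar is pushed home; y: level, to the left of that; z up. In this frame the lid covers x -223 to 88 mm, y -128 to 128 mm. The lock lies on the lid along y = 0: guide (x -212 to -42), orange disc, keeper
- disc_center (a point): point on the disc's upright axis, at its top face, 110 mm above the bench. The disc is orange, 80 mm in diameter; a straight slot 24 mm wide with flared mouths runs right across it through the centre
- lock_disc (a joint): angle of the orange disc, rad, growing anticlockwise seen from above. At 0, and again at 3.14, its slot lines up with the bar and keeper. Turns between -0.35 and 3.49, starts between 0.6 and 2.54, stays where it is left, takes about 2 N at the peg. Within about 0.1 rad of line the bar's tapered tip draws it the rest of the way; far out of line its rim blocks the bar
- disc_peg (a point): middle of the upright black finger peg on the disc: 12 mm diameter, 27 mm from the disc's axis, standing from the disc's top face (110 mm) up to 145 mm above the bench; the point is at 128 mm. From the axis it lies towards the box's +y when the joint is 0, towards -x when it is 1.57, towards -y when it is 3.14
- lock_bar: flat steel locking bar, 138 x 20 x 8 mm, about 170 g, lying loose in a dark steel guide (floor 98 mm above the bench, 35 mm wide over its two side walls, which rise to 105 mm; a strap with its top at 112 mm bridges it at box x -64 to -42 mm) and sliding along the box's x. Origin: middle of its underside; x towards its tip
- bar_tip (a point): middle of the bar's tapered tip, at half its thickness (4 mm above its underside). It starts 48 to 66 mm before the disc's axis and must end 64 mm beyond it
- bar_tab (a point): middle of the rear face of the yellow tab standing up at the bar's rear end: the face to push. The tab is 20 mm wide, 8 mm thick along the bar, and stands from 106 to 136 mm above the bench; the point is at 124 mm, 138 mm behind the tip, and ends 74 mm before the disc's axis when the bar is home
- keeper_end (a point): middle of the closed end wall inside the dark steel keeper, which stops the bar's tip when fully home; 64 mm beyond the disc's axis along the box's x. The keeper is 42 mm wide, spans box x 46 to 70 mm, and its top is 112 mm above the bench
- nozzle_tin: brass-coloured round tin, 38 mm wide, 26 mm high, standing on the lid; origin at the centre of its underside; to be left alone
- printed_gear: green printed gear, 46 mm wide, 14 mm high, lying on the lid; origin at the centre of its underside; to be left alone
- screw_jar: small white jar with a red cap, 34 mm wide, 38 mm high, standing on the lid; origin at the centre of its underside; to be left alone
- wash_bottle: white bottle with a yellow cap, 64 mm wide, 150 mm high, on the bench; origin at the centre of its underside; to be left alone
- pliers: pliers with red handles, about 185 mm long, lying on the bench; origin at the pivot, underside; to be left alone
- screwdriver: screwdriver with a red handle lying on the bench; origin at its middle, underside; to be left alone
- filament_spool: black spool of green filament, 200 mm wide, 65 mm high, lying flat on the bench; origin at the centre of its underside; to be left alone
Things that resemble listed ones, but are neither listed nor needed, are in the scene too. Of the things that look like the lock_bar, the middle-sized one is meant.

How it is judged:
By the outcome, as a careful person would: the job done as asked, in the order asked, and still so for the second after the job is handed in, with the robot touching nothing.
It also fails if it takes over 48 s, if anything falls off the work surface, if the arm or the gripper's body presses on something with over 40 N, if the wrist force passes 120 N, or if a joint passes its speed limit or range.

## Working session

There is one attempt and no reset: what is moved stays moved. The work goes in short steps, Python scripts to look and compute and a tool call to move; the robot and the scene stay as the last step left them, time stands still between calls to the robot, and variables do not carry over. Pictures are saved under pics/ and viewed, at most 10 in all, crops included, and the job is handed in when it is done.

Besides the shell and the picture viewer there is one more tool, called after "Emit:" by a JSON object that holds its "op" and its "data", one argument or row to a line. send_rows: Moves the arm, as the interface text tells. Its arguments: {"type":"object","properties":{"targets":{"type":"array"},"force":{"type":"number"}},"required":["targets"]}

```bash
mkdir -p pics; cat > h.py <<'E'
import cv2,numpy as np
from cell import readout,viewer,r
def cap(n,tag):
    s=readout.get_state(); p,d=viewer.capture(n); i=viewer.camera_info(n)
    if n=='wrist':
        T=np.eye(4);T[:3,:3]=s['tcp_rot'];T[:3,3]=s['tool_pos'];C=T@np.array(i['T_tool_cam'])
    else: C=np.linalg.inv(np.array(i['world_to_cam']))
    cv2.imwrite(f'pics/{tag}.png',p[:,:,::-1]); np.savez(f'pics/{tag}.npz',p=p,d=d,C=C,K=np.array(i['mtx']),D=np.array(i['dist'],float))
def load(tag): return np.load(f'pics/{tag}.npz')
def onplane(f,uv,z):
    uv=np.array(uv,float).reshape(-1,1,2)
    n=cv2.undistortPoints(uv,f['K'],f['D']).reshape(-1,2)
    dr=np.c_[n,np.ones(len(n))]@f['C'][:3,:3].T; o=f['C'][:3,3]
    return o+dr*((z-o[2])/dr[:,2])[:,None]
def bydepth(f,uv):
    uv=np.array(uv).reshape(-1,2); dd=f['d'][uv[:,1].astype(int),uv[:,0].astype(int)]
    n=cv2.undistortPoints(uv.astype(float).reshape(-1,1,2),f['K'],f['D']).reshape(-1,2)
    return (np.c_[n,np.ones(len(n))]*dd[:,None])@f['C'][:3,:3].T+f['C'][:3,3]
E
python3 - <<'E'
from h import *
for n in('scene','side','wrist'): cap(n,n+'0')
s=readout.get_state();print(s['time_s'],s['tool_pos'],s['tcp_rot'],s['finger_gap'])
a=[cv2.imread(f'pics/{n}0.png') for n in('scene','side')]
E
```

```text
0.15 [142.87838538 505.00590233 241.88364084] [[-9.62205690e-01  2.72323350e-01 -4.50831181e-04]
 [ 2.72323642e-01  9.62205361e-01 -8.22398618e-04]
 [ 2.09833832e-04 -9.14088619e-04 -9.99999560e-01]] 85.39875939371878
```

View pics/scene0.png

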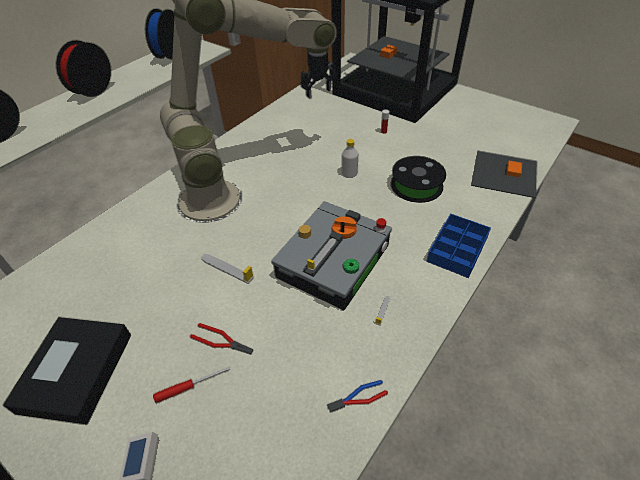

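View pics/side0.png

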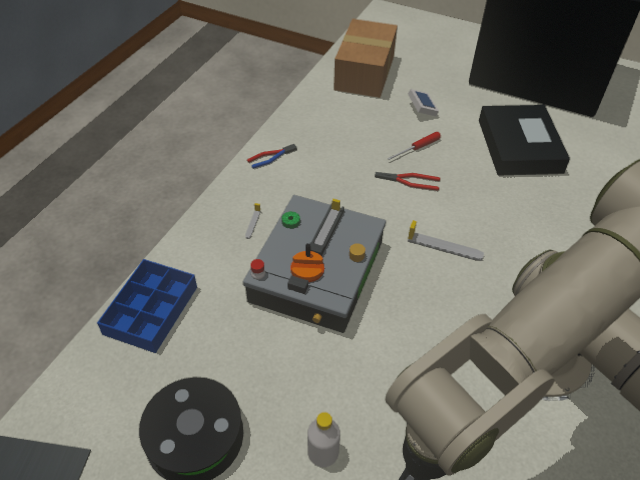

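The scene view (s) and side view (d) show three bars:
- large loose bar on the bench: s(228,267), d(445,243)
- small loose bar: s(382,310), d(253,220)
- middle one in the guide on the lid, yellow tab: s(311,264), d(336,204) — this is the one meant.

The orange disc is at s(344,227), d(307,265); the orange blocks on the printer and plate are not it.

```bash
python3 - <<'E'
from h import *
for tag,bo,bt in(('scene0',(325,200,370,245),(302,255,320,273)),('side0',(285,240,332,290),(328,197,344,212))):
    f=load(tag);hsv=cv2.cvtColor(f['p'],cv2.COLOR_RGB2HSV)
    for nm,b,lo,hi,z in(('disc',bo,(5,150,80),(16,255,255),110),('tab',bt,(18,120,70),(32,255,255),124)):
        m=cv2.inRange(hsv,lo,hi);k=np.zeros_like(m);k[b[1]:b[3],b[0]:b[2]]=m[b[1]:b[3],b[0]:b[2]]
        p=np.argwhere(k)[:,::-1]
        (c,ax,an)=cv2.fitEllipse(cv2.convexHull(p.astype(np.float32)))if nm=='disc' else (p.mean(0),0,0)
        print(tag,nm,len(p),c,ax,onplane(f,[c],z).round(1),'depthmed',np.median(bydepth(f,p),0).round(1))
a=cv2.imread('pics/scene0.png')[195:285,295:395];b=cv2.imread('pics/side0.png')[190:300,255:375]
cv2.imwrite('pics/crop.png',np.hstack([cv2.resize(a,(400,360)),cv2.resize(b,(393,360),interpolation=2)]))
E
```

```text
scene0 disc 352 (344.4316101074219, 226.48388671875) (21.4232177734375, 24.83800506591797) [[556.5  82.  110. ]] depthmed [556.6  90.6 108.5]
scene0 tab 52 [310.30769231 263.59615385] 0 [[ 569.5 -110.3  124. ]] depthmed [ 570.8 -111.8  125.6]
side0 disc 775 (307.16387939453125, 265.7759094238281) (31.377548217773438, 33.68672180175781) [[547.7  90.7 110. ]] depthmed [547.8  85.8 108.5]
side0 tab 77 [335.63636364 204.11688312] 0 [[ 568.4 -109.1  124. ]] depthmed [ 567.4 -106.9  125.3]
```

View pics/crop.png

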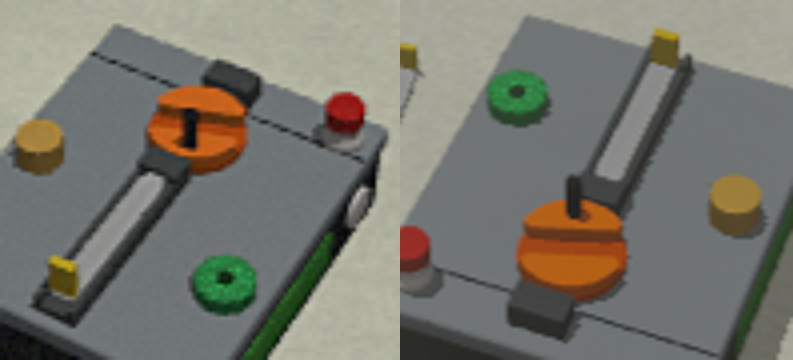

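The crop confirms it: the bar with its tab lies in the lid guide, and the peg on the disc points toward the strap, with the slot across the bar. Next is a wrist view from above.

```bash
python3 - <<'E'
from h import *
i=viewer.camera_info('wrist');print(np.array(i['T_tool_cam']).round(2));f=load('wrist0');print(f['K'],f['D'],onplane(f,[[320,240]],105),f['C'][:3,3])
E
```

```text
[[   0.     -0.96   -0.27   68.32]
 [   1.      0.     -0.     -2.05]
 [   0.     -0.27    0.96 -130.12]
 [   0.      0.      0.      1.  ]]
[[339.52186228   0.         315.10954142]
 [  0.         339.52186228 237.40264289]
 [  0.           0.           1.        ]] [-0.05450184  0.          0.          0.          0.        ] [[151.51711306 504.23714813 105.        ]] [ 76.63848741 521.7314969  371.91965814]
```

Emit:
{"op": "send_rows", "data": {
  "targets": [
    [0,2.5,-3.3,1,2.5],
    [0,5,-6.6,2,5],
    [0,7.5,-9.9,3,7.5],
    [0,10,-13.2,4,10],
    [0,12.5,-16.5,5,12.5],
    [0,15,-19.8,6,15],
    [0,17.5,-23.1,7,18],
    [0,20,-26.4,8,21]
  ],
  "force": 60
}}

```text
time_s: 0.82
tool_pos: [339.2, 245.1, 321.1]
tcp_rot: [[-0.996, -0.093, 0.0], [-0.093, 0.996, 0.0], [-0.0, 0.0, -1.0]]
wrist_force: [1.2, 1.0, 0.1]
finger_gap: -0.1
gripper_force: 0.0
```

Emit:
{"op": "send_rows", "data": {
  "targets": [
    [0,3.5,-3.2,0,0],
    [0,7,-6.4,0,0],
    [0,10.5,-9.6,-0.5,0],
    [0,14,-12.8,-1,0],
    [0,17.5,-16,-1.5,0],
    [0,21,-19.2,-2,0],
    [0,24.5,-22.4,-2,0],
    [0,27,-25.5,-2,0]
  ]
}}

```text
time_s: 1.48
tool_pos: [583.0, 18.8, 300.6]
tcp_rot: [[-0.996, -0.091, -0.001], [-0.091, 0.996, 0.0], [0.001, 0.0, -1.0]]
wrist_force: [1.0, 1.2, 0.2]
finger_gap: 0.2
gripper_force: 0.0
```

Emit:
{"op": "send_rows", "data": {
  "targets": [
    [0,0,0,0,0],
    [0,0,0,0,0],
    [0,0,0,0,0]
  ]
}}

```text
time_s: 1.73
tool_pos: [581.6, 20.6, 301.2]
tcp_rot: [[-0.996, -0.091, -0.001], [-0.091, 0.996, 0.0], [0.001, 0.0, -1.0]]
wrist_force: [-0.4, -0.7, 1.2]
finger_gap: -0.1
gripper_force: 0.0
```

```bash
python3 - <<'E'
from h import *
cap('wrist','w1');f=load('w1');s=readout.get_state();print(s['tool_pos'],s['wrist_force'])
hsv=cv2.cvtColor(f['p'],cv2.COLOR_RGB2HSV)
for nm,lo,hi,z in(('orange',(5,150,60),(16,255,255),110),('yellow',(18,120,60),(32,255,255),136),('green',(50,100,50),(90,255,255),104),('red',(0,150,60),(4,255,255),128)):
    m=cv2.inRange(hsv,lo,hi);n,l,st,c=cv2.connectedComponentsWithStats(m)
    for k in range(1,n):
        if st[k,4]>60: print(nm,st[k],c[k].round(1),onplane(f,[c[k]],z).round(1),'d',np.median(bydepth(f,np.argwhere(l==k)[:,::-1]),0).round(1))
E
```

```text
[581.36629125  21.08295318 301.62736442] [0.18074472 0.71404363 0.17464429]
orange [ 344  148   85   82 5164] [386.7 186.7] [[546.5  83.4 110. ]] d [546.4  86.1 107.7]
yellow [107   0  46  18 604] [132.3   7.3] [[ 420.5 -141.1  136. ]] d [ 389.6 -192.3   34.8]
yellow [ 280   58   43   48 1579] [300.9  81.7] [[465.8  -3.6 136. ]] d [462.4  -4.6 114.4]
yellow [165 180  22  26 474] [175.7 192.5] [[ 565.5 -106.   136. ]] d [ 567.  -108.4  130.5]
green [ 613  200   27   93 1568] [627.8 247. ] [[584.1 352.8 104. ]] d [601.5 436.6  19.6]
green [ 237  256   44   45 1416] [259.  277.9] [[652.7 -33.3 104. ]] d [652.7 -33.2 102.6]
red [424 280  32  29 687] [439.9 294.1] [[643.6 147.4 128. ]] d [644.3 148.2 126.4]
red [ 55 359  39  32 256] [ 74.  375.1] [[ 777.3 -228.5  128. ]] d [ 880.9 -322.3    9.5]
```

View pics/w1.png

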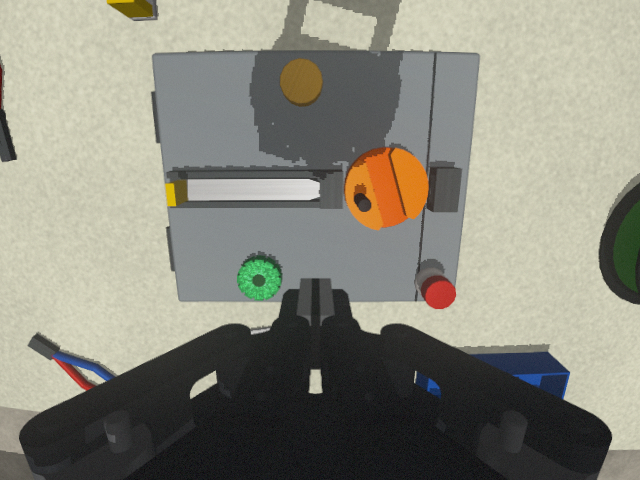

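From above, the lock line lies along image right: tab at (175,192), bar tip about (320,188), disc centre about (387,187), keeper at (445,188). The peg is at about (362,204), so the joint is a bit past 1.57 and the nearer line-up is 3.14.

```bash
python3 - <<'E'
from h import *
f=load('w1');p=f['p'];hsv=cv2.cvtColor(p,cv2.COLOR_RGB2HSV)
m=cv2.inRange(hsv,(5,150,60),(16,255,255));m[:, :340]=0
c,ax,an=cv2.fitEllipse(cv2.convexHull(np.argwhere(m)[:,::-1].astype(np.float32)));C=onplane(f,[c],110)[0];print('disc',c,ax,C)
g=p.max(2)<60
k=np.zeros_like(m);k[185:222,346:384]=g[185:222,346:384]*255
q=np.argwhere(k)[:,::-1];P=bydepth(f,q);top=q[P[:,2]>138];print(len(q),len(top),'top px',top.mean(0))
Pt=onplane(f,[top.mean(0)],145)[0];print('peg',Pt,'r',np.linalg.norm((Pt-C)[:2]))
b=cv2.inRange(hsv,(0,0,150),(180,40,255));b2=np.zeros_like(b);b2[170:210,185:325]=b[170:210,185:325]
q=np.argwhere(b2)[:,::-1];W=onplane(f,q,106)
rc=cv2.minAreaRect(W[:,:2].astype(np.float32));print('bar',rc,len(q))
# lid edges on z=90 plane
L=onplane(f,[[152,54],[478,54],[461,300],[180,301]],90);print(L.round(1))
# guide axis: tab centre, tip
t=onplane(f,[[175.7,192.5]],136)[0]
tip=W[W[:,1]>np.percentile(W[:,1],97)].mean(0);print('tab',t,'tip',tip)
a=np.arctan2((L[1]-L[0])[1],(L[1]-L[0])[0]);a2=np.arctan2((L[2]-L[3])[1],(L[2]-L[3])[0]);print('yaw',np.degrees([a,a2]))
v,x0=cv2.fitLine(W[:,:2].astype(np.float32),cv2.DIST_L2,0,.01,.01).reshape(2,2);print('bardir',v,x0,np.degrees(np.arctan2(v[1],v[0])))
E
```

```text
disc (385.7874755859375, 187.90512084960938) (81.83651733398438, 85.39268493652344) [547.65670776  82.73192912 110.        ]
85 21 top px [362.71428571 199.52380952]
peg [555.53393176  56.89551072 145.        ] r 27.010575211324426
bar ((560.877197265625, -43.446876525878906), (19.31972885131836, 127.3496322631836), 5.043893814086914) 2722
[[ 445.1 -146.6   90. ]
 [ 417.3  155.9   90. ]
 [ 665.   189.5   90. ]
 [ 694.8 -122.1   90. ]]
tab [ 565.4326958  -106.03437992  136.        ] tip [555.81713267  17.57121875 106.        ]
yaw [95.23908063 95.46266893]
bardir [ 0.09040211 -0.99590534] [560.8805  -43.62305] -84.813255
```

Emit:
{"op": "send_rows", "data": {
  "targets": [
    [0,-2,0.7,0,-6.5],
    [0,-3.8,1.4,-1,-13],
    [0,-3.8,1.4,-4,-20],
    [0,-3.8,1.4,-7,-26.5],
    [0,-3.8,1.4,-10,-33],
    [0,-3.8,1.4,-13,-40],
    [0,-3.8,1.4,-15.5,-40],
    [0,-3.8,1.4,-17,-40]
  ]
}}

```text
time_s: 2.45
tool_pos: [542.2, 35.7, 129.5]
tcp_rot: [[-0.822, 0.57, -0.002], [0.57, 0.822, 0.0], [0.002, -0.001, -1.0]]
wrist_force: [0.3, -0.2, 0.2]
finger_gap: 0.2
gripper_force: 0.0
```

Emit:
{"op": "send_rows", "data": {
  "targets": [
    [0,0,0,0,0],
    [0,0,0,0,0],
    [0,0,0,0,0],
    [0,0,0,0,0]
  ]
}}

```text
time_s: 2.78
tool_pos: [544.4, 34.5, 133.1]
tcp_rot: [[-0.821, 0.57, 0.003], [0.57, 0.821, -0.0], [-0.003, 0.001, -1.0]]
wrist_force: [0.2, 0.6, -0.4]
finger_gap: -0.0
gripper_force: 0.0
```

```bash
python3 - <<'E'
from h import *
cap('wrist','w2');s=readout.get_state();print(s['tool_pos'],s['tcp_rot'],s['wrist_force'],s['joint_positions'])
E
```

```text
[544.33508089  34.4693194  132.89099833] [[-8.21359006e-01  5.70406173e-01  2.48617811e-03]
 [ 5.70407079e-01  8.21362043e-01 -3.97611492e-04]
 [-2.26885238e-03  1.09155181e-03 -9.99996830e-01]] [-0.59795794 -0.12035178  0.43125472] [-1.51630534e-01  4.64527214e-01  1.58134842e+00 -1.97181633e-05
  1.09319931e+00 -1.11541589e+00]
```

View pics/w2.png

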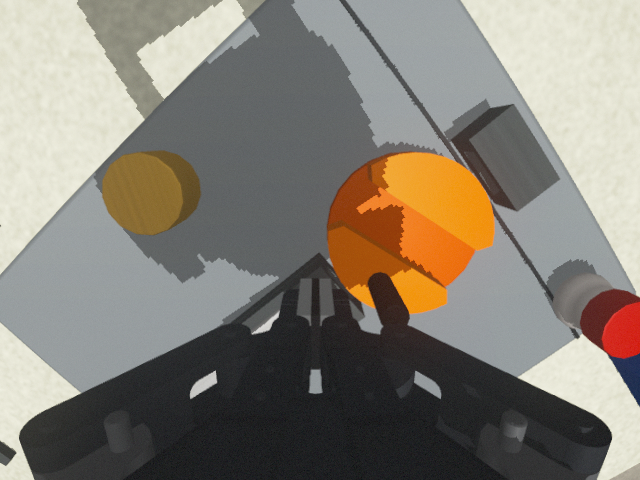

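Emit:
{"op": "send_rows", "data": {
  "targets": [
    [0,0.3,0.4,0,0],
    [0,0.6,0.8,0,0],
    [0,0.9,1.2,0,0],
    [0,1.2,1.6,0,0],
    [0,1.5,2.0,0,0],
    [0,1.8,2.4,0,0],
    [0,2.1,3.0,0,0],
    [0,2.1,3.0,0,0]
  ]
}}

```text
time_s: 3.5
tool_pos: [565.5, 65.0, 131.6]
tcp_rot: [[-0.821, 0.57, 0.001], [0.57, 0.821, -0.0], [-0.001, 0.0, -1.0]]
wrist_force: [-0.3, -0.6, 0.6]
finger_gap: 0.1
gripper_force: 0.0
```

```bash
cat > ang.py <<'E'
from h import *
import sys
tag=sys.argv[1];cap('wrist',tag);f=load(tag);s=readout.get_state();print(s['time_s'],s['tool_pos'],s['wrist_force'])
p=f['p'];hsv=cv2.cvtColor(p,cv2.COLOR_RGB2HSV)
m=cv2.inRange(hsv,(5,150,50),(16,255,255));n,l,st,c=cv2.connectedComponentsWithStats(m)
q=np.argwhere(m)[:,::-1];W=bydepth(f,q);W=W[(W[:,2]>100)&(W[:,2]<120)]
print('orange',len(W))
C=np.array([548.8,82.8]);bx=np.array([-.0906,.9959]);by=np.array([-.9959,-.0906])
# peg: dark points standing above disc, z 120..144
yy,xx=np.mgrid[0:480:1,0:640:1];uv=np.c_[xx.ravel(),yy.ravel()];A=bydepth(f,uv)
k=(A[:,2]>118)&(A[:,2]<147)&(np.linalg.norm(A[:,:2]-C,axis=1)<38)&(np.abs(np.linalg.norm(A[:,:2]-C,axis=1)-27)<8)
B=A[k];rel=(B[:,:2]-C)@np.c_[bx,by];print('peg pts',len(B),rel.mean(0) if len(B) else '',rel.min(0),rel.max(0),'px',uv[k].mean(0))
# slot floor edge: low orange points
F=W[(W[:,2]<106)];rf=(F[:,:2]-C)@np.c_[bx,by]
if len(rf)>50:
    v=cv2.fitLine(rf.astype(np.float32),cv2.DIST_HUBER,0,.01,.01).ravel();print('slot floor',len(rf),'dir deg from bar',np.degrees(np.arctan2(v[1],v[0])),'mid',v[2:])
E
python3 ang.py w3
```

```text
3.55 [565.13524781  64.84942998 131.4363131 ] [-0.12646705 -0.39610585 -0.22101408]
orange 10785
peg pts 1450 [ -9.50801144 -18.29885374] [-27.65808833 -32.53347258] [-0.22259964 -0.19368646] px [343.56551724 306.21793103]
slot floor 537 dir deg from bar -15.593759 mid [ -6.434404 -11.45457 ]
```

View pics/w3.png

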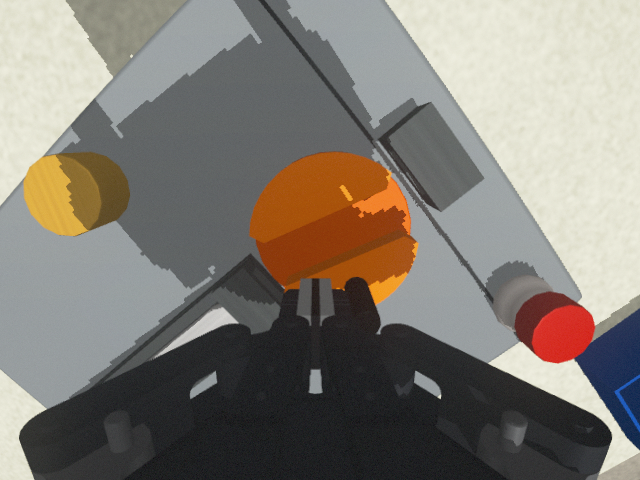

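The slot in the picture (upper edge about (258,245) to (390,180)) is still roughly 15° short of the bar direction; the peg touches the finger's right side at (360,300).

Emit:
{"op": "send_rows", "data": {
  "targets": [
    [0,0.1,0.15,0,0],
    [0,0.2,0.3,0,0],
    [0,0.25,0.37,0,0],
    [0,0.25,0.37,0,0],
    [0,0.25,0.37,0,0]
  ]
}}

```text
time_s: 3.97
tool_pos: [567.1, 68.1, 131.3]
tcp_rot: [[-0.821, 0.571, -0.001], [0.571, 0.821, 0.0], [0.0, -0.0, -1.0]]
wrist_force: [-2.9, -0.4, -0.5]
finger_gap: 0.0
gripper_force: 1.2
```

```bash
cat > slot.py <<'E'
from h import *
import sys
C=np.array([548.8,82.8]);B=np.array([[-.0906,-.9959],[.9959,-.0906]])
# rectified top view of the z=110 plane, box axes, 4 px/mm, image x=bx, image up=by
def rect(tag):
    f=load(tag);yy,xx=np.mgrid[0:400,0:400];X=(xx-200)/4.;Y=-(yy-200)/4.
    w=C+np.stack([X.ravel(),Y.ravel()],1)@B.T
    T=np.linalg.inv(f['C']);uv,_=cv2.projectPoints(np.c_[w,np.full(len(w),110.)],cv2.Rodrigues(T[:3,:3])[0],T[:3,3],f['K'],f['D'])
    uv=uv.reshape(400,400,2).astype(np.float32);return cv2.remap(f['p'],uv[...,0],uv[...,1],1)[:,:,::-1].copy()
if __name__=='__main__':
    cap('wrist',sys.argv[1]);s=readout.get_state();print(s['tool_pos'],s['wrist_force'])
    a,b=rect('w3'),rect(sys.argv[1])
    for i in(a,b):
        e=cv2.Canny(cv2.GaussianBlur(i,(5,5),0),40,90)
        ls=cv2.HoughLinesP(e,1,np.pi/360,40,minLineLength=80,maxLineGap=20)
        for x in (ls[:,0] if ls is not None else []): print(((x-200)/4.).round(1),'ang',round(float(-np.degrees(np.arctan2(x[3]-x[1],x[2]-x[0]))),1))
        print()
    cv2.imwrite(f'pics/r_{sys.argv[1]}.png',np.hstack([a,b]))
E
python3 slot.py w4
```

```text
[567.19642827  68.03723987 131.30555478] [-2.73363354 -1.05339668  0.18359838]
[ 41.   24.2  41.  -50. ] ang 90.0
[-33.    3.2  30.   21.2] ang -15.9
[ 43.   48.8  43.  -28.2] ang 90.0
[ 47.2  22.   47.2 -30.5] ang 90.0
[ 42.8 -23.5  42.8 -50. ] ang 90.0
[-36.   28.  -17.8   7.5] ang 48.3
[-32.2  31.5 -16.2  11. ] ang 52.0
[ 2.5 13.2 30.2 21. ] ang -15.6
[-22.5  30.8  -9.   10. ] ang 57.0
[ 46.8 -22.2  48.8 -45.2] ang 85.0
[-6.5 47.   0.  26.8] ang 72.2
[ 44.   10.5  44.  -15. ] ang 90.0

[ 43.2  30.8  43.2 -49.2] ang 90.0
[41.5 42.8 41.5 -7.8] ang 90.0
[ 41.2  31.2  41.2 -50. ] ang 90.0
[-16.5  10.2  33.8  17.2] ang -7.9
[ 44.5  14.8  44.5 -21.8] ang 90.0
[ 47.2  21.8  47.2 -11.8] ang 90.0
[-29.2  33.  -13.2  12.8] ang 51.7
[-50.  -19.2 -29.5 -19.2] ang -0.0
[-4.  49.8  3.5 28. ] ang 71.0
[-32.8 -19.  -32.2   6. ] ang -88.9
[-19.8  32.8  -6.2  11.8] ang 57.3
[43.5 36.8 43.5 12.2] ang 90.0
```

View pics/r_w4.png

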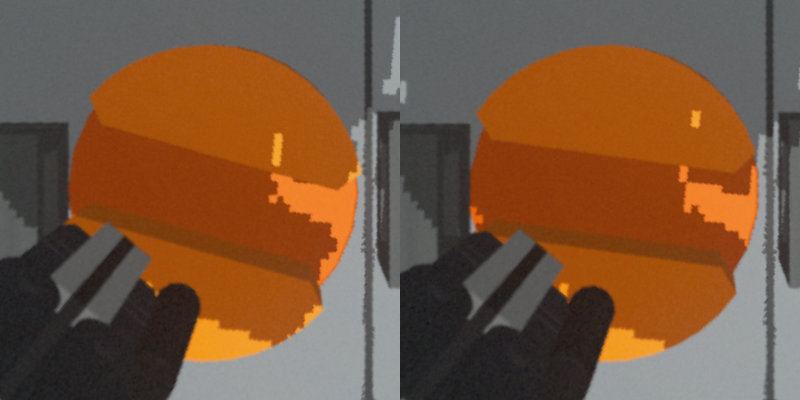

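The rectified top view shows the slot at −7.9° (it was −15.9°) with the lid seam exactly upright, so about 3.7 mm more.

Emit:
{"op": "send_rows", "data": {
  "targets": [
    [0,0.1,0.15,0,0],
    [0,0.22,0.32,0,0],
    [0,0.22,0.32,0,0],
    [0,0.22,0.32,0,0]
  ]
}}

```text
time_s: 4.35
tool_pos: [569.1, 71.3, 131.2]
tcp_rot: [[-0.821, 0.571, -0.002], [0.571, 0.821, -0.0], [0.001, -0.001, -1.0]]
wrist_force: [-4.5, -1.5, -0.2]
finger_gap: 0.2
gripper_force: 1.9
```

```bash
python3 slot.py w5 | tail -14
```

```text
[-6.5 47.   0.  26.8] ang 72.2
[ 44.   10.5  44.  -15. ] ang 90.0

[ 41.8  49.8  41.8 -50. ] ang 90.0
[ 43.5 -50.   43.5 -21.8] ang -90.0
[43.8 49.8 43.8 -5.2] ang 90.0
[ 44.8  12.5  44.8 -20.5] ang 90.0
[-13.5  13.2  30.8  11.5] ang 2.3
[-26.2  35.2 -10.5  15. ] ang 52.1
[ 1.2 49.   8.2 27.5] ang 72.0
[-32.2  12.2 -32.  -12.8] ang 89.4
[-26.    9.2  -4.2  27.2] ang -39.6
[14.2 12.2 37.  11.2] ang 2.5
```

The slot is 2.3° past line (0.04 rad), which is within the 0.1 rad capture. Back off, lift and go behind the tab.

Emit:
{"op": "send_rows", "data": {
  "targets": [
    [0,-0.8,-1.1,0,0],
    [0,-1.2,-1.7,0.5,0],
    [0,-1.2,-1.7,4,0],
    [0,-1.2,-1.7,7,4],
    [0,-0.8,-5.5,7,11],
    [0,-0.5,-9.5,7,18],
    [0,-0.2,-13.5,7,25],
    [0,0,-17.5,7,32]
  ]
}}

```text
time_s: 5.07
tool_pos: [569.8, -101.0, 202.5]
tcp_rot: [[-0.998, 0.061, 0.002], [0.061, 0.998, -0.001], [-0.002, -0.0, -1.0]]
wrist_force: [-0.3, 0.9, 0.4]
finger_gap: 0.2
gripper_force: 0.0
```

Emit:
{"op": "send_rows", "data": {
  "targets": [
    [0,0,-3,0,4],
    [0,0,-4.6,0,8],
    [0,0,-4.6,0,8],
    [0,0,-4.6,-3,8],
    [0,0,-4.6,-6,8],
    [0,0,-4.6,-7.3,8],
    [0,0,-4.6,-7.3,8],
    [0,0,-4.6,-7.3,8]
  ]
}}

```text
time_s: 5.73
tool_pos: [569.8, -144.7, 129.1]
tcp_rot: [[-0.997, -0.072, 0.001], [-0.072, 0.997, 0.0], [-0.001, -0.0, -1.0]]
wrist_force: [0.2, -0.1, 0.3]
finger_gap: 0.4
gripper_force: 0.0
```

```bash
python3 - <<'E'
from h import *
cap('wrist','w6');s=readout.get_state();print(s['tool_pos'],s['wrist_force'])
p=s['tool_pos'][:2]-np.array([548.8,82.8]);print('box',p@np.array([[-.0906,-.9959],[.9959,-.0906]]))
f=load('w6');m=cv2.inRange(cv2.cvtColor(f['p'],cv2.COLOR_RGB2HSV),(18,120,50),(32,255,255));q=np.argwhere(m)[:,::-1];A=bydepth(f,q);k=(A[:,2]>104)&(A[:,2]<140)
R=(A[k][:,:2]-[548.8,82.8])@np.array([[-.0906,-.9959],[.9959,-.0906]]);print(k.sum(),np.percentile(R,[3,50,97],0),q[k].mean(0))
E
```

```text
[ 570.17099585 -145.03067849  129.95096407] [-0.11306612 -0.9270813   0.89557915]
box [-228.83278493   -0.6419153 ]
3411 [[-199.47334166   -4.68954876]
 [ -98.02258332   81.75792556]
 [ -89.65978335  106.33083512]] [525.41864556 177.83817062]
```

View pics/w6.png

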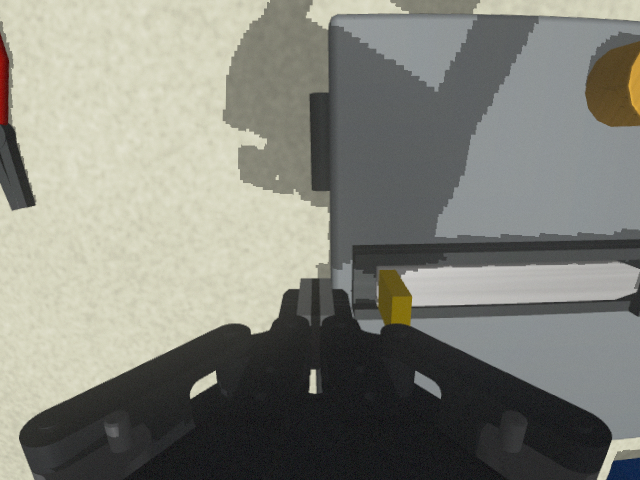

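The finger is straight behind the yellow tab (400,300), on the bar's line. Push along the bar: (−0.09, 1.0) per cm.

Emit:
{"op": "send_rows", "data": {
  "targets": [
    [0,-0.1,1,0,0],
    [0,-0.2,2,0,0],
    [0,-0.25,2.7,0,0],
    [0,-0.3,3.4,0,0],
    [0,-0.37,4.1,0,0],
    [0,-0.43,4.8,0,0],
    [0,-0.5,5.5,0,0],
    [0,-0.56,6.2,0,0]
  ]
}}

```text
time_s: 6.45
tool_pos: [563.7, -82.6, 128.5]
tcp_rot: [[-0.997, -0.072, 0.0], [-0.072, 0.997, -0.0], [-0.0, -0.0, -1.0]]
wrist_force: [0.8, -1.7, 2.2]
finger_gap: -0.4
gripper_force: 1.0
```

Emit:
{"op": "send_rows", "data": {
  "targets": [
    [0,-0.06,0.7,0,0],
    [0,-0.13,1.4,0,0],
    [0,-0.19,2.1,0,0],
    [0,-0.25,2.8,0,0],
    [0,-0.32,3.5,0,0],
    [0,-0.38,4.2,0,0],
    [0,-0.45,4.9,0,0],
    [0,-0.51,5.6,0,0]
  ]
}}

```text
time_s: 7.12
tool_pos: [558.6, -26.5, 128.5]
tcp_rot: [[-0.997, -0.072, -0.0], [-0.072, 0.997, 0.0], [0.0, 0.0, -1.0]]
wrist_force: [0.7, -2.0, 1.3]
finger_gap: 0.2
gripper_force: 0.9
```

```bash
cat > tab.py <<'E'
from h import *
import sys
cap('wrist',sys.argv[1]);s=readout.get_state();B=np.array([[-.0906,-.9959],[.9959,-.0906]])
print(s['time_s'],'box',(s['tool_pos'][:2]-np.array([548.8,82.8]))@B,'F',s['wrist_force'])
f=load(sys.argv[1]);m=cv2.inRange(cv2.cvtColor(f['p'],cv2.COLOR_RGB2HSV),(22,150,50),(32,255,255));q=np.argwhere(m)[:,::-1];A=bydepth(f,q);R=(A[:,:2]-[548.8,82.8])@B
k=(A[:,2]>128)&(A[:,2]<140)&(abs(R[:,1])<20)&(R[:,0]<-40);print('tab',k.sum(),np.percentile(R[k],[3,50,97],0) if k.any() else '')
E
python3 tab.py w7
```

```text
7.1667 box [-108.52207046    0.26647889] F [ 0.10228805  0.92569051 -0.98147923]
tab 615 [[-97.59902296  -4.01508168]
 [-93.42468777   5.37571615]
 [-90.37672243   9.55100834]]
```

Emit:
{"op": "send_rows", "data": {
  "targets": [
    [0,-0.05,0.5,0,0],
    [0,-0.09,1.0,0,0],
    [0,-0.14,1.5,0,0],
    [0,-0.18,2.0,0,0],
    [0,-0.2,2.2,0,0],
    [0,-0.21,2.35,0,0],
    [0,-0.22,2.45,0,0],
    [0,-0.22,2.45,0,0]
  ]
}}

```text
time_s: 7.83
tool_pos: [556.5, -2.6, 128.4]
tcp_rot: [[-0.997, -0.072, -0.0], [-0.072, 0.997, 0.0], [0.0, 0.0, -1.0]]
wrist_force: [0.1, -0.8, 0.2]
finger_gap: 0.2
gripper_force: 0.0
```

```bash
python3 tab.py w8
```

```text
7.8833 box [-8.59088678e+01  7.07365566e-02] F [ 0.19405115 -0.01372617  0.62512609]
tab 640 [[-73.52988626  -4.1101362 ]
 [-69.25669271   5.27371065]
 [-66.17355891   9.41012326]]
```

Emit:
{"op": "send_rows", "data": {
  "targets": [
    [0,-0.01,0.1,0,0],
    [0,-0.02,0.2,0,0],
    [0,-0.02,0.25,0,0],
    [0,-0.03,0.3,0,0],
    [0,-0.03,0.3,0,0]
  ]
}}

```text
time_s: 8.3
tool_pos: [556.5, -0.7, 128.8]
tcp_rot: [[-0.997, -0.072, 0.001], [-0.072, 0.997, -0.002], [-0.001, -0.002, -1.0]]
wrist_force: [-0.5, -6.6, -0.1]
finger_gap: 0.1
gripper_force: 3.2
```

Emit:
{"op": "send_rows", "data": {
  "targets": [
    [0,-0.01,0.1,0,0],
    [0,-0.02,0.2,0,0],
    [0,-0.02,0.2,0,0]
  ]
}}

```text
time_s: 8.55
tool_pos: [556.9, -0.3, 129.3]
tcp_rot: [[-0.997, -0.072, 0.003], [-0.072, 0.997, -0.005], [-0.002, -0.005, -1.0]]
wrist_force: [0.6, -14.4, 2.6]
finger_gap: -0.1
gripper_force: 7.6
```

```bash
python3 tab.py w9
```

```text
8.6 box [-83.49875945  -0.48895854] F [  1.11013302 -15.15796775   2.23482892]
tab 617 [[-71.57812321  -4.54902515]
 [-67.31948072   4.97990381]
 [-64.32568549   8.9345186 ]]
```

The bar no longer moves and the force is climbing, with the tab at its end position, so it's home. Back off straight, lift and check.

Emit:
{"op": "send_rows", "data": {
  "targets": [
    [0,0.1,-1.2,0,0],
    [0,0.2,-2.5,0,0],
    [0,0.3,-3.0,3,0],
    [0,0.3,-3.0,7,0],
    [0,0.3,-3.0,11,0],
    [0,1.5,-3,15,0],
    [0,3.5,-3,18,0],
    [0,5.5,-3,18,0]
  ]
}}

```text
time_s: 9.27
tool_pos: [612.7, -28.5, 316.1]
tcp_rot: [[-0.997, -0.072, 0.011], [-0.072, 0.997, -0.002], [-0.011, -0.003, -1.0]]
wrist_force: [0.3, 0.7, 0.5]
finger_gap: 0.0
gripper_force: 0.0
```

Emit:
{"op": "send_rows", "data": {
  "targets": [
    [0,0,0,0,0],
    [0,0,0,0,0],
    [0,0,0,0,0],
    [0,0,0,0,0]
  ]
}}

```text
time_s: 9.6
tool_pos: [610.3, -27.9, 307.9]
tcp_rot: [[-0.997, -0.072, -0.002], [-0.072, 0.997, 0.001], [0.002, 0.001, -1.0]]
wrist_force: [-0.6, 0.4, 0.2]
finger_gap: 0.1
gripper_force: 0.0
```

```bash
python3 tab.py w10
```

```text
9.65 box [-115.7673245   -51.28170937] F [-0.10923182 -0.46812861  0.34212765]
tab 237 [[-73.01692612 -10.09663417]
 [-69.41723671  -0.66051333]
 [-65.09012182   8.77944514]]
```

View pics/w10.png

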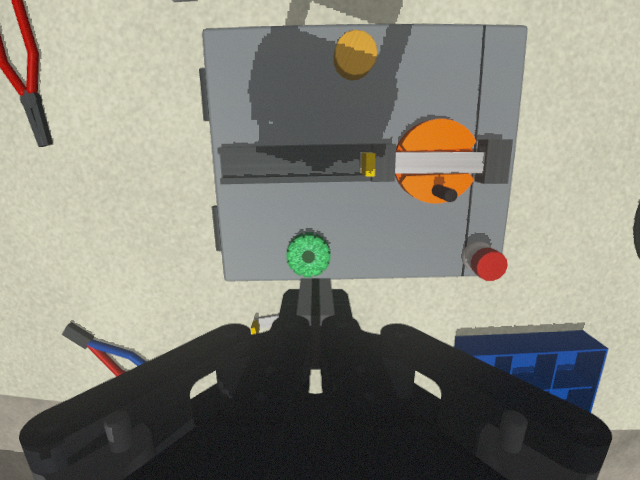

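The bar passes through the slot into the keeper (485,163). The tab at (369,163) measures 69 mm before the axis at its middle, so its rear face is at about −73 mm. Tin, gear and jar are where they were, and the hand is clear.

```bash
python3 -c "
from cell import r
print(r.close_job())"
```

```text
the job is handed in; nothing more can be done
None
```

The dry box lid is locked: I turned the disc into line and pushed the bar through its slot to the keeper's end wall, with the hand clear and the job handed in about 9.7 s on the clock.

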